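# Draw the lens rack out from under the caddy's shelf and show it over the mat

### The job

The lens rack lies in the bay of the revolving caddy with one end under the small-parts shelf: take it by the end that shows, tip that end up and draw the rack out slantwise through the open part of the bay, without forcing it against the caddy or sending the caddy spinning. Then hold it level and still, about 15 cm above the middle of the black inspection mat, and finish like that, still holding it. Keep the two pots standing on the platter, and leave the spectacles, the soap dispenser, the pliers and the screwdriver where they are.

Things in the scene. Friction and masses are not known exactly. Their poses are not given: they have to be found in the camera images.
- rack_center (a point): lens rack: flat rigid bar, five round lenses in a black frame and a blue handle, 210 long (x) x 40 wide (y) x 10 thick (z), about 110 g. The point is its centre; +x points to the handle end (last 50 mm, solid), which shows in the bay and is gripped across the 40 mm width. The other end reaches about 70 under the shelf. It lies flat on two ribs, underside 12 above the bay floor.
- caddy: revolving caddy: wooden platter, 340 diameter, 10 thick, spins freely about its upright axis and carries a bay of grey walls. Origin on the axis at bay-floor height (26 above the table); +x along the bay to its open part (at the start roughly away from the robot). Bay inside: x -135..135, y -75..75; walls 4 thick, 54 high. White ribs on its floor, 8 wide (x), 12 high, across it at x -60 and 45.
- shelf_edge (a point): middle of the lower edge of the white small-parts shelf fixed in the caddy, 50 above the bay floor, at caddy x = -25; axes as the caddy's. The shelf covers the bay from here back to x = -135 (5 thick, a lip 15 above this point along this edge). From here forward to x = 135 the bay is open above: too small for the rack to be lifted out level.
- mat: black rubber inspection mat, fixed, 200 (x) x 240 (y) x 3 thick; origin at the centre of its underside, on the table
- pot0: clear pot with red lid, loose, 38 diameter x 42 high, standing on the platter beside the bay; origin at the centre of its underside
- pot1: clear pot with green lid, loose, 38 diameter x 42 high, standing on the platter on the bay's other side; origin at the centre of its underside
- spectacles_center (a point): spectacles with brown frame, loose, about 140 wide x 140 deep x 45 high, lying open in a white job tray (190 x 250 x 40, fixed); the point is about their centre
- dispenser_center (a point): clear soap dispenser with white pump head, loose, 66 diameter x 168 high; the point is on its axis 80 above the table
- pliers_center (a point): pliers with red handles, loose, lying flat, about 140 long x 50 x 12; the point is about their centre
- driver_grip (a point): screwdriver with yellow handle, loose, lying flat, 140 long; the point is at its handle

How it is judged (in metres and radians):
On the way, in this order (a step that is already met when the one before it is completed fails the run):
1. the rack is tipped handle end up, at least 10 degrees, with its other end still under the shelf (angle between rack_center's own x axis and vertical below 1.396 rad and x of rack_center in the frame of caddy below 0.075 m and z of rack_center in the frame of caddy below 0.07 m), for 0.05 s.
2. the rack is out of the caddy, above it and touching it nowhere (z of rack_center in the frame of caddy above 0.08 m and contact force between rack and caddy below 0.05 N), for 0.1 s.
At the end, for the whole second after the job is handed in: the gripper holds the rack still, level within 15 degrees, its centre 10 to 21 cm above the table and within 6 cm of the middle of the mat as seen from above, nothing else carrying it (horizontal distance between rack_center and mat below 0.06 m and height (world z) of rack_center between 0.1 and 0.21 m and angle between rack_center's own z axis and vertical below 0.26 rad and linear speed of rack below 0.03 m/s and contact force between the fingers and rack above 1 N and contact force between rack and caddy below 0.05 N); the arm keeps its last pose, push and grip.
It fails at once if the rack is forced against the caddy (more than 25 N) (contact force between rack and caddy above 25 N).
It fails at once if the caddy is sent spinning (faster than 2 rad/s) (angular speed of caddy above 2 rad/s).
It fails at once if a pot is tipped or falls off the platter (angle between any of pot0, pot1's own z axis and vertical above 0.5 rad or height (world z) of any of pot0, pot1 below 0.015 m).
It fails at once if the spectacles, dispenser, pliers or screwdriver are moved by more than 3 cm (distance of any of spectacles_center, dispenser_center, pliers_center, driver_grip from where it was at the start of the episode above 0.03 m).
It also fails if it takes over 38 s, if anything falls off the work surface, if the arm or the gripper's body presses on something with over 40 N, if the wrist force passes 120 N, or if a joint passes its speed limit or range.

### The arm

A 7-joint arm with a two-finger parallel gripper is mounted at the origin on the work surface. World frame = base frame: x ahead of the robot, y to its left, z up, the work surface at z = 0. Lengths are in mm, angles in rad, forces in N, time in s.
With the tool pointing down it reaches from about 400 to 875 mm from the base axis. Payload 4.4 kg.
Tool frame: the origin (TCP) lies where the fingers leave the gripper's body, on its centre line; the fingertips stand 73 mm ahead of it and the grasp point (between the pads) lies 54 mm ahead of it; z points along the fingers, y is the line along which they close (so a half turn about z gives the same grasp; the last joint's range is limited). The gripper opens to 85 mm and grips with 20 to 120 N. Pads are 22 mm wide; open, the fingers measure 114 mm over their backs; the gripper's body (76 mm by 85 mm) begins 54 mm behind the grasp point. The pads swing forward as they close: fully open they stand 13 mm farther back than shut.
Start: joints at [1.226, 0.628, 0.038, 1.517, -0.027, 0.996, -0.02], TCP at [178.906, -624.908, 303.913] pointing down, gripper open.
Joint ranges: [-3.06, 3.06], [-0.37, 2.12], [-1.25, 1.32], [0.18, 2.47], [-1.1, 4.24], [0.23, 1.98], [-2.94, 2.94]. Speed limits (rad/s): [2.57, 2.57, 3.14, 3.14, 3.14, 3.14, 3.14].

### API

Orientations are given as [roll, pitch, yaw] about the fixed x, y, z axes, in that order (R = Rz(yaw) Ry(pitch) Rx(roll)).
In Python, from cell import ctrl gives the robot as it stands.
- The arm moves only by the tool send_rows, never from a script. Its argument "rows" is a list that holds one entry, the list of rows, each a list of 6 numbers: the shift along the tool's x, y, z in cm, then the turn, a rotation vector about the tool's x, y, z in rad. In form: [[[tx, ty, tz, wx, wy, wz], ...]]. A call has 1 to 10 rows; each row is the pose to reach, as a shift and turn from the pose commanded when the call began, along the tool's axes at that moment; what a row does not reach only later rows make up. A row lasts 1/10 s, in which the tool goes at most 50 mm and 8.59 degrees, less where a joint would pass 70% of its speed; a pose out of reach is approached as far as the arm can. A call with a gripper value outside its range is refused whole. "grip" is the closure in counts, from 0 (fully open) to 255 (shut), set as the call begins (left out, the last holds). The fingers move at their own pace and stop on an object; the grip force is fixed at half the most. Time passes only in rows, so rows that repeat a pose let the fingers close. It gives the time, the measured TCP pose, the force, the opening and the grip force at its end, in the units of the state.
- ctrl.read_state(): the state, without advancing time (a new reading comes with each control period).
- ctrl.get_image(name): name is "scene" or "top" or "wrist"; returns a dict with "pixels" (480x640x3 uint8, red, green, blue), "fx", "fy", "cx", "cy" (pixels), "extrinsics" (4x4, takes a point from camera to world coordinates); the wrist camera has in their place "mount" (4x4, takes a point from camera to tool coordinates, whose origin is the TCP and whose axes are the flange's). Camera axes: x right, y up, looking along -z (the intrinsics and any distortion apply to the point x, -y, -z); pixel columns grow to the right and rows downward; lengths in mm; the calibration is good to about 2 mm. The wrist camera is an equidistant fisheye: a pixel r from the principal point sees the ray r / f radians off the axis. A picture is of the moment at which its call begins: read the wrist's pose just before it. There is no depth.
- ctrl.finish_job(): hands the job in; it is judged then, once.
The state is a dict: "clock": time; "qpos": joint angles; "qd": joint speeds; "tau": joint torques, N m; "eef_pos": TCP position; "tool_rot": TCP orientation; "force": force on the tool from outside, world axes, zero at the start; "torque": the same for the moment, N m; "width": finger opening in mm; "gripper_force": force on a finger pad.
Only numpy, scipy, OpenCV 4.12 (cv2) and the standard library are available. Lean on these libraries where they do the work, as an engineer would, in place of code of your own. Each camera call takes 0.05 s, during which the arm holds its last target. There are 200 camera calls.

## Working session

There is one attempt and no reset: what is moved stays moved. The work goes in short steps, Python scripts to look and compute and a tool call to move; the robot and the scene stay as the last step left them, time stands still between calls to the robot, and variables do not carry over. Pictures are saved under pics/ and viewed, at most 10 in all, crops included, and the job is handed in when it is done.

Besides the shell and the picture viewer there is one more tool, called after "Emit:" as a command line: name --argument value ..., lists and objects as JSON in quotes. send_rows: Moves the arm, as the interface text tells. Its arguments: {"type":"object","properties":{"rows":{"type":"array","items":{"type":"array","items":{"type":"array","items":{"type":"number"}}}},"grip":{"type":"number"}},"required":["rows"]}

```bash
mkdir -p pics; cat > h.py <<'E'
import cv2,numpy as np
from cell import ctrl
def snap(n,f):
    im=ctrl.get_image(n); cv2.imwrite(f'pics/{f}.png',im['pixels'][:,:,::-1]); return im
E
python3 - <<'E'
from h import *
import pickle
print(ctrl.read_state())
d={n:snap(n,n+'0') for n in('scene','top')}
pickle.dump(d,open('d.pkl','wb'))
for n in d: print({k:v for k,v in d[n].items() if k!='pixels'})
E
```

```text
{'clock': 0.0, 'qpos': array([ 1.22619783,  0.62934406,  0.03843119,  1.51839187, -0.0269924 ,
        0.99628782, -0.01997896]), 'qd': array([-0.00139553, -0.00052111, -0.00080471, -0.00106546, -0.00098168,
        0.00172056, -0.00010362]), 'tau': array([-6.80946632e-04, -5.63404155e+01,  1.22657865e+00, -1.93446207e+01,
        1.11044492e-02,  1.04972773e-02,  9.91620482e-06]), 'eef_pos': array([ 178.77697223, -624.41512693,  302.98246658]), 'tool_rot': array([-3.13967945e+00,  2.56409183e-05,  2.78831865e-01]), 'force': array([ 0.48694343, -0.4392524 ,  0.4664258 ]), 'torque': array([-0.00962247,  0.04603556,  0.03898424]), 'gripper_force': 0.0, 'width': 85.20000673035456}
{'fx': 467.41750578764214, 'fy': 467.41750578764214, 'cx': 317.6261948133455, 'cy': 238.67692749278496, 'extrinsics': array([[ 5.38945950e-01, -7.16110922e-01,  4.43534001e-01,
         1.06308677e+03],
       [ 8.42315220e-01,  4.54101016e-01, -2.90340039e-01,
        -2.91753133e+02],
       [ 6.50643222e-03,  5.30073028e-01,  8.47927032e-01,
         9.39312266e+02],
       [ 0.00000000e+00,  0.00000000e+00,  0.00000000e+00,
         1.00000000e+00]])}
{'fx': 472.0212590126579, 'fy': 472.0212590126579, 'cx': 320.0346313451142, 'cy': 232.14134023242858, 'extrinsics': array([[-3.05569996e-02,  9.78367181e-01, -2.04606765e-01,
         4.10828732e+02],
       [-9.99532088e-01, -2.96295507e-02,  7.59565105e-03,
         5.68981240e-01],
       [ 1.36892920e-03,  2.04743127e-01,  9.78814782e-01,
         1.09292984e+03],
       [ 0.00000000e+00,  0.00000000e+00,  0.00000000e+00,
         1.00000000e+00]])}
```

View pics/top0.png

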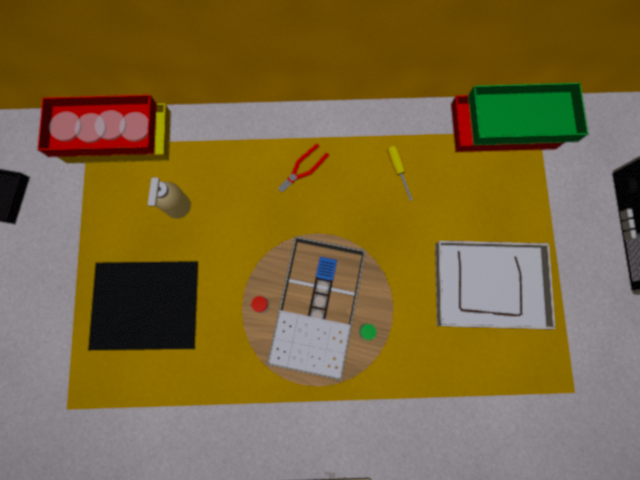

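View pics/scene0.png

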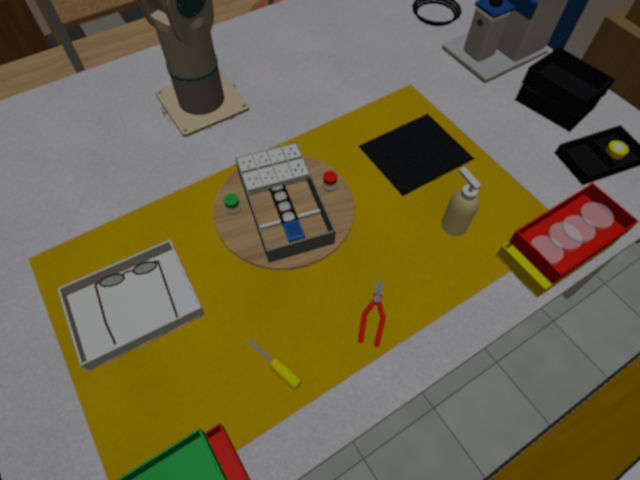

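The top view shows the caddy centred near (318,310), its open end and blue handle up at (326,268). The mat is at (145,306), the red pot at (260,303) and the green pot at (368,331). The scene view agrees. I'll enlarge the caddy in both views.

```bash
python3 - <<'E'
from h import *
a=cv2.imread('pics/top0.png')[230:390,235:400]; b=cv2.imread('pics/scene0.png')[135:275,205:365]
a=cv2.resize(a,None,fx=3.6,fy=3.6,interpolation=cv2.INTER_CUBIC)
cv2.imwrite('pics/c1.png',a)
E
```

```text
(no output)
```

View pics/c1.png

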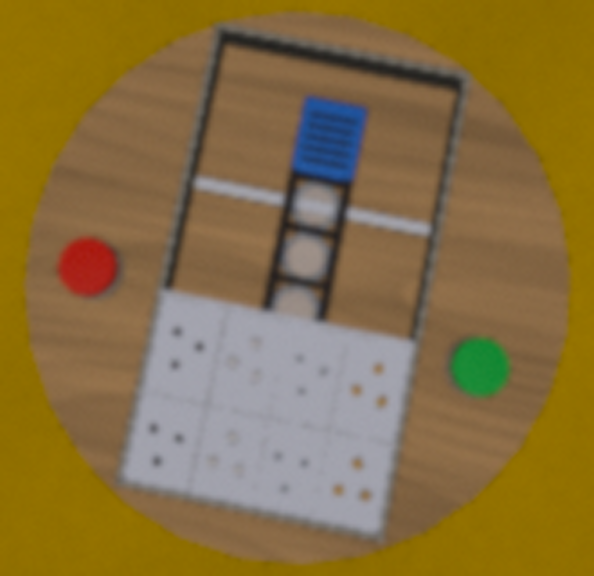

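```bash
cat >> h.py <<'E'
import pickle
def back(im,u,v,z):
    T=im['extrinsics']; d=T[:3,:3]@np.array([(u-im['cx'])/im['fx'],-(v-im['cy'])/im['fy'],-1]); o=T[:3,3]
    return (o+d*(z-o[2])/d[2])[:2]
E
python3 - <<'E'
from h import *
im=pickle.load(open('d.pkl','rb'))['top']
c=lambda p,z:[back(im,235+(u+.5)/3.6-.5,230+(v+.5)/3.6-.5,z) for u,v in p]
np.set_printoptions(precision=1,suppress=True)
h=np.array(c([(305,97),(368,108),(354,182),(293,172)],48)); print('handle',h,h.mean(0))
w=np.array(c([(220,27),(467,77),(383,540),(122,485)],80)); print('walls',w,w.mean(0))
d=(w[0]+w[1]-w[2]-w[3]); print('yaw',np.arctan2(d[1],d[0]),np.linalg.norm(d)/2)
d=(h[0]+h[1]-h[2]-h[3]); print('hyaw',np.arctan2(d[1],d[0]),np.linalg.norm(d)/2,np.linalg.norm(h[0]-h[1]))
print('shelfedge',c([(165,291),(415,340)],80),'plat',c([(27,285),(570,300),(300,13),(298,562)],26))
print('pots',c([(88,267),(480,367)],68))
print('mat',np.mean([back(im,u,v,3) for u,v in [(96,262),(198,261),(196,349),(89,350)]],0))
print('disp',back(im,155,192,165),back(im,182,212,0),'pl',back(im,290,180,5))
E
```

```text
handle [[573.5  -4.3]
 [565.4 -43.2]
 [519.7 -32.9]
 [527.    4.5]] [546.4 -19. ]
walls [[ 613.    46.1]
 [ 577.7 -102.4]
 [ 311.3  -41. ]
 [ 346.2  107.9]] [462.1   2.7]
yaw -0.22683174769337372 273.62509679345027
hyaw -0.20499846993318266 47.031200712711225 39.70901045009304
shelfedge [array([455.6,  81.7]), array([422.9, -64.2])] plat [array([464.3, 171.5]), array([ 444.9, -164.7]), array([631.4,  -2.9]), array([294.9,   8.3])]
pots [array([471.7, 128.4]), array([ 406.2, -102.6])]
mat [481.6 397.4]
disp [698.8 327.9] [698.3 319.8] pl [768.8  60.6]
```

The caddy is at (462,3) with yaw about -0.22, and the handle centre is at (546,-19). The mat centre is at (482,397). Next is a helper to convert target poses into rows.

```bash
cat >> h.py <<'E'
from scipy.spatial.transform import Rotation as Ro
np.set_printoptions(precision=3,suppress=True)
def Rt(yaw,a): return Ro.from_euler('xyz',[np.pi,0,0]).__rmul__(1) if 0 else Ro.from_euler('z',yaw)*Ro.from_euler('y',a)*Ro.from_euler('x',np.pi)
def goal(g,yaw,a,L=54):   # grasp point, yaw, lean -> TCP,R
    R=Rt(yaw,a); return np.array(g)-L*R.as_matrix()[:,2],R
def rows(goals,p=None,R=None):
    s=ctrl.read_state()
    if p is None: p,R=s['eef_pos'],Ro.from_euler('xyz',s['tool_rot'])
    for q,Q in goals: print(np.round(np.r_[R.inv().apply(q-p)/10,(R.inv()*Q).as_rotvec()],3).tolist(), q)
def st():
    s=ctrl.read_state(); print({k:s[k] for k in('clock','qpos','eef_pos','tool_rot','force','width','gripper_force')})
E
python3 - <<'E'
from h import *
rows([goal([548,-19,150],-.22,.15)])
E
```

```text
[52.865, -47.647, 10.051, 0.036, -0.146, 0.498] [555.875 -20.761 203.394]
```

Emit:
send_rows --rows '[[[52.9, -47.6, 10, 0.036, -0.146, 0.498], [52.9, -47.6, 10, 0.036, -0.146, 0.498], [52.9, -47.6, 10, 0.036, -0.146, 0.498], [52.9, -47.6, 10, 0.036, -0.146, 0.498], [52.9, -47.6, 10, 0.036, -0.146, 0.498], [52.9, -47.6, 10, 0.036, -0.146, 0.498], [52.9, -47.6, 10, 0.036, -0.146, 0.498], [52.9, -47.6, 10, 0.036, -0.146, 0.498], [52.9, -47.6, 10, 0.036, -0.146, 0.498], [52.9, -47.6, 10, 0.036, -0.146, 0.498]]]'

```text
clock: 1.1
eef_pos: [442.3, -203.3, 234.0]
tool_rot: [3.14, 0.149, -0.22]
force: [0.9, -0.3, -0.1]
width: 85.1
gripper_force: 0.0
```

```bash
python3 - <<'E'
from h import *
st();rows([goal([548,-19,150],-.22,.15)])
E
```

```text
{'clock': 1.1, 'qpos': array([ 0.233,  0.562,  0.189,  1.938, -0.101,  0.799, -1.314]), 'eef_pos': array([ 442.338, -203.346,  233.956]), 'tool_rot': array([ 3.14 ,  0.149, -0.22 ]), 'force': array([ 0.919, -0.273, -0.104]), 'width': 85.09784677307883, 'gripper_force': 0.0}
[7.466, -20.3, 1.946, 0.001, -0.001, -0.0] [555.875 -20.761 203.394]
```

Emit:
send_rows --rows '[[[7.5, -20.3, 2, 0, 0, 0], [7.5, -20.3, 2, 0, 0, 0], [7.5, -20.3, 2, 0, 0, 0], [7.5, -20.3, 2, 0, 0, 0], [7.5, -20.3, 2, 0, 0, 0], [7.5, -20.3, 2, 0, 0, 0], [7.5, -20.3, 2, 0, 0, 0]]]'

```text
clock: 1.8
eef_pos: [554.8, -23.6, 202.9]
tool_rot: [3.139, 0.15, -0.221]
force: [-0.7, -0.7, 1.0]
width: 85.5
gripper_force: 0.0
```

```bash
python3 - <<'E'
from h import *
st();im=snap('wrist','w1');print({k:v for k,v in im.items() if k!='pixels'})
E
```

```text
{'clock': 1.8, 'qpos': array([-0.094,  0.686,  0.16 ,  1.772, -0.168,  0.846, -1.631]), 'eef_pos': array([554.76 , -23.643, 202.909]), 'tool_rot': array([ 3.139,  0.15 , -0.221]), 'force': array([-0.748, -0.702,  1.019]), 'width': 85.51560134019734, 'gripper_force': 0.0}
{'fx': 371.64829954431775, 'fy': 371.64829954431775, 'cx': 325.6699762203319, 'cy': 240.81564485887358, 'mount': array([[ -0.001,   0.961,   0.278,  71.562],
       [  1.   ,   0.001,  -0.   ,  -0.01 ],
       [ -0.   ,   0.278,  -0.961, -69.742],
       [  0.   ,   0.   ,   0.   ,   1.   ]])}
```

View pics/w1.png

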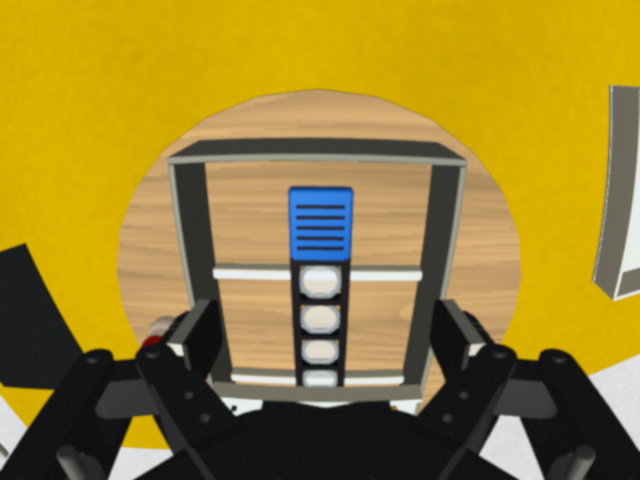

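The wrist view shows the handle at columns 289–352, rows 187–261, square to the tool. I'll get its world position from these pixels and plan the descent.

```bash
cat >> h.py <<'E'
def wback(im,s,u,v,z):
    x,y=u-im['cx'],v-im['cy']; r=np.hypot(x,y); t=r/im['fx']
    d=np.array([x/r*np.sin(t),-y/r*np.sin(t),-np.cos(t)]); M=im['mount']
    R=Ro.from_euler('xyz',s['tool_rot']); o=R.apply(M[:3,3])+s['eef_pos']; d=R.apply(M[:3,:3]@d)
    return (o+d*(z-o[2])/d[2])[:2]
E
python3 - <<'E'
from h import *
im=ctrl.get_image('wrist'); s=ctrl.read_state()
h=np.array([wback(im,s,u,v,48) for u,v in[(290,188),(352,188),(352,261),(289,261)]]);print(h,h.mean(0))
d=h[0]+h[1]-h[2]-h[3];print(np.arctan2(d[1],d[0]),np.linalg.norm(d)/2)
print('wall',[wback(im,s,u,v,80) for u,v in[(168,159),(467,161)]])
st()
c=h.mean(0)
rows([goal([*c,z],-.22,.15,54) for z in(90,47)])
E
```

```text
[[576.632  -8.483]
 [568.326 -44.684]
 [519.986 -35.107]
 [529.118   4.89 ]] [548.516 -20.846]
-0.23499789777794053 49.28135206636077
wall [array([616.768,  45.417]), array([ 580.456, -106.646])]
{'clock': 1.9, 'qpos': array([-0.092,  0.685,  0.161,  1.773, -0.169,  0.846, -1.632]), 'eef_pos': array([554.594, -24.928, 203.347]), 'tool_rot': array([ 3.139,  0.149, -0.223]), 'force': array([-0.866, -0.202, -0.163]), 'width': 85.33796757531682, 'gripper_force': 0.0}
[1.014, -0.283, 5.91, 0.002, -0.001, -0.003] [556.391 -22.607 143.394]
[1.654, -0.294, 10.162, 0.002, -0.001, -0.003] [556.391 -22.607 100.394]
```

Emit:
send_rows --rows '[[[1.0, -0.3, 5.9, 0, 0, 0], [1.0, -0.3, 5.9, 0, 0, 0], [1.4, -0.3, 8, 0, 0, 0], [1.6, -0.3, 9.4, 0, 0, 0], [1.65, -0.3, 10.2, 0, 0, 0], [1.65, -0.3, 10.2, 0, 0, 0], [1.65, -0.3, 10.2, 0, 0, 0]]]'

```text
clock: 2.6
eef_pos: [557.5, -20.4, 100.6]
tool_rot: [3.14, 0.148, -0.221]
force: [0.2, -0.4, 0.3]
width: 85.1
gripper_force: 0.0
```

Emit:
send_rows --rows '[[[0, 0, 0, 0, 0, 0], [0, 0, 0, 0, 0, 0], [0, 0, 0, 0, 0, 0], [0, 0, 0, 0, 0, 0], [0, 0, 0, 0, 0, 0], [0, 0, 0, 0, 0, 0], [0, 0, 0, 0, 0, 0]]]' --grip 200

```text
clock: 3.3
eef_pos: [557.5, -20.1, 100.3]
tool_rot: [3.141, 0.148, -0.22]
force: [1.1, 0.4, 4.9]
width: 38.3
gripper_force: 63.1
```

```bash
python3 - <<'E'
from h import *
im=ctrl.get_image('wrist'); cv2.imwrite('pics/w2.png',im['pixels'][:,:,::-1])
st()
E
```

```text
{'clock': 3.35, 'qpos': array([-0.075,  0.843,  0.123,  1.81 , -0.201,  0.649, -1.607]), 'eef_pos': array([557.522, -20.122, 100.264]), 'tool_rot': array([ 3.141,  0.148, -0.22 ]), 'force': array([-0.173,  0.459,  6.089]), 'width': 38.318670843402074, 'gripper_force': 63.06114435195923}
```

View pics/w2.png

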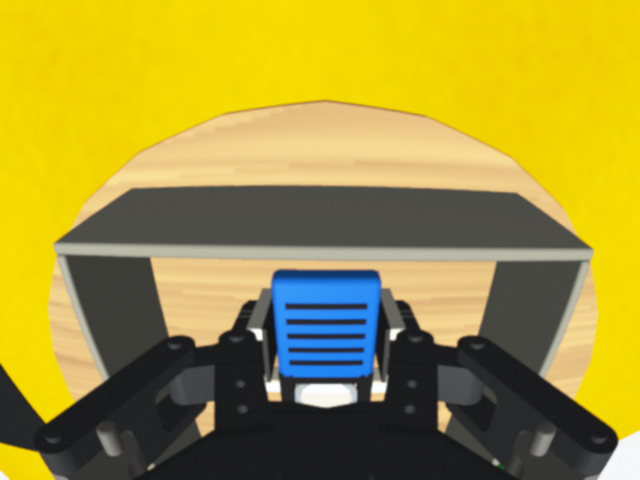

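The handle is gripped squarely: blue handle between the pads at about (325,325), width 38 mm, 63 N. Next I'll compute the tip-and-draw waypoints.

```bash
cat >> h.py <<'E'
def rackplan(W,p0,R0,yaw=-.225,d=186,zt0=38):
    # W: (dx,z_t above bay floor,theta deg) ; R0 start TCP pose at which rack lies flat
    u=np.array([np.cos(yaw),np.sin(yaw),0]); ax=np.array([-np.sin(yaw),np.cos(yaw),0])
    g=p0+54*R0.as_matrix()[:,2]; T0=g-u*d; T0[2]=zt0
    out=[]
    for dx,z,th in W:
        Q=Ro.from_rotvec(-np.radians(th)*ax); T=T0+u*dx; T[2]=26+z
        out.append((T+Q.apply(p0-T0),Q*R0))
    return out
E
python3 - <<'E'
from h import *
s=ctrl.read_state(); p,R=s['eef_pos'],Ro.from_euler('xyz',s['tool_rot'])
pickle.dump((p,R.as_rotvec()),open('p0.pkl','wb'))
rows(rackplan([(0,13,2),(0,14,5),(1,14,7.5),(2,14,10),(3,14,12.5),(4,14,15),(4,14,15)],p,R))
E
```

```text
[-0.341, -0.0, -0.731, -0.0, 0.035, 0.0] [555.289 -19.611 107.996]
[-0.885, -0.001, -1.755, -0.0, 0.087, 0.0] [551.513 -18.746 118.933]
[-1.264, -0.002, -2.52, -0.001, 0.131, 0.0] [548.957 -18.161 127.05 ]
[-1.676, -0.003, -3.262, -0.001, 0.175, 0.0] [546.06  -17.498 135.001]
[-2.118, -0.004, -3.982, -0.001, 0.218, 0.0] [542.828 -16.759 142.771]
[-2.591, -0.005, -4.677, -0.001, 0.262, 0.0] [539.27  -15.944 150.345]
[-2.591, -0.005, -4.677, -0.001, 0.262, 0.0] [539.27  -15.944 150.345]
```

Emit:
send_rows --rows '[[[-0.34, 0, -0.73, 0, 0.035, 0], [-0.88, 0, -1.75, 0, 0.087, 0], [-1.26, 0, -2.5, 0, 0.131, 0], [-1.68, 0, -3.26, 0, 0.175, 0], [-2.12, 0, -3.98, 0, 0.218, 0], [-2.6, 0, -4.68, 0, 0.262, 0], [-2.6, 0, -4.68, 0, 0.262, 0], [-2.6, 0, -4.68, 0, 0.262, 0]]]'

```text
clock: 4.15
eef_pos: [538.9, -15.9, 149.8]
tool_rot: [3.14, -0.112, -0.22]
force: [0.8, 0.5, -1.8]
width: 38.4
gripper_force: 62.4
```

```bash
python3 - <<'E'
from h import *
a=snap('scene','s1'); b=cv2.imread('pics/s1.png')[120:280,190:370]; b=cv2.resize(b,None,fx=3.7,fy=3.7,interpolation=cv2.INTER_CUBIC)
cv2.imwrite('pics/s1c.png',b)
st()
p,r=pickle.load(open('p0.pkl','rb'));R=Ro.from_rotvec(r)
W=[(10,15,15),(20,17,15),(30,19,15.5),(40,21,16),(50,23,17),(60,24,17.5),(70,25,18),(80,26,18),(92,26,18),(100,28,18)]
G=rackplan([(4,14,15)]+W,p,R)
rows(G[1:],*G[0])
E
```

```text
{'clock': 4.2, 'qpos': array([-0.136,  0.682,  0.147,  2.041, -0.204,  0.322, -1.627]), 'eef_pos': array([539.247, -16.006, 149.65 ]), 'tool_rot': array([ 3.14 , -0.113, -0.22 ]), 'force': array([-0.05 ,  0.074, -1.985]), 'width': 38.510228242557886, 'gripper_force': 62.44359254837036}
[0.607, 0.003, -0.031, 0.0, 0.0, 0.0] [545.119 -17.283 151.345]
[1.624, 0.008, -0.117, 0.0, 0.0, 0.0] [554.867 -19.514 153.345]
[2.56, 0.013, -0.361, -0.0, 0.009, 0.0] [563.67  -21.529 156.836]
[3.496, 0.018, -0.605, -0.0, 0.017, 0.0] [572.46  -23.541 160.317]
[4.346, 0.022, -1.004, -0.0, 0.035, 0.0] [580.255 -25.325 165.255]
[5.266, 0.027, -1.146, -0.0, 0.044, 0.0] [589.008 -27.328 167.71 ]
[6.185, 0.032, -1.288, -0.0, 0.052, 0.0] [597.748 -29.328 170.157]
[7.19, 0.036, -1.274, -0.0, 0.052, 0.0] [607.496 -31.56  171.157]
[8.382, 0.042, -1.138, -0.0, 0.052, 0.0] [619.194 -34.237 171.157]
[9.2, 0.046, -1.246, -0.0, 0.052, 0.0] [626.992 -36.022 173.157]
```

View pics/s1c.png

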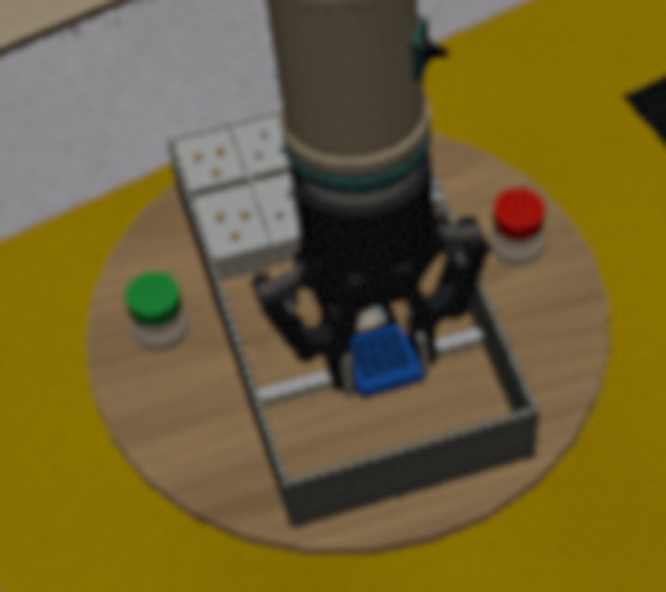

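The crop shows the blue handle at (387,360) tipped up, with both pots standing and the caddy unmoved. The contact force is small, so I'll draw it out.

Emit:
send_rows --rows '[[[0.6, 0, -0.03, 0, 0, 0], [1.6, 0, -0.12, 0, 0, 0], [2.56, 0, -0.36, 0, 0.009, 0], [3.5, 0, -0.6, 0, 0.017, 0], [4.35, 0, -1.0, 0, 0.035, 0], [4.35, 0, -1.0, 0, 0.035, 0]]]'

```text
clock: 4.8
eef_pos: [581.5, -25.5, 165.8]
tool_rot: [3.141, -0.151, -0.22]
force: [0.5, 0.7, -0.7]
width: 38.5
gripper_force: 62.4
```

```bash
python3 - <<'E'
from h import *
st()
p,r=pickle.load(open('p0.pkl','rb'));R=Ro.from_rotvec(r)
G=rackplan([(50,23,17),(60,24,17.5),(70,25,18),(80,26,18),(92,26,18),(103,28,18),(103,45,18),(103,70,18),(103,100,18),(103,130,18)],p,R)
rows(G[1:],*G[0])
E
```

```text
{'clock': 4.8, 'qpos': array([-0.131,  0.686,  0.167,  1.948, -0.193,  0.373, -1.626]), 'eef_pos': array([581.507, -25.497, 165.781]), 'tool_rot': array([ 3.141, -0.151, -0.22 ]), 'force': array([ 0.465,  0.707, -0.731]), 'width': 38.464145250358314, 'gripper_force': 62.440853118896484}
[0.924, 0.005, -0.11, -0.0, 0.009, 0.0] [589.008 -27.328 167.71 ]
[1.847, 0.009, -0.219, -0.0, 0.017, 0.0] [597.748 -29.328 170.157]
[2.851, 0.014, -0.17, -0.0, 0.017, 0.0] [607.496 -31.56  171.157]
[4.038, 0.019, 0.008, -0.0, 0.017, 0.0] [619.194 -34.237 171.157]
[5.155, 0.025, -0.027, -0.0, 0.017, 0.0] [629.916 -36.691 173.157]
[5.407, 0.029, -1.709, -0.0, 0.017, 0.0] [629.916 -36.691 190.157]
[5.777, 0.034, -4.181, -0.0, 0.017, 0.0] [629.916 -36.691 215.157]
[6.221, 0.041, -7.148, -0.0, 0.017, 0.0] [629.916 -36.691 245.157]
[6.665, 0.048, -10.115, -0.0, 0.017, 0.0] [629.916 -36.691 275.157]
```

Emit:
send_rows --rows '[[[0.92, 0, -0.11, 0, 0.009, 0], [1.85, 0, -0.22, 0, 0.017, 0], [2.85, 0, -0.17, 0, 0.017, 0], [4.04, 0, 0, 0, 0.017, 0], [5.15, 0, -0.03, 0, 0.017, 0], [5.4, 0, -1.7, 0, 0.017, 0], [5.8, 0, -4.2, 0, 0.017, 0], [6.2, 0, -7.1, 0, 0.017, 0], [6.7, 0, -10.1, 0, 0.017, 0], [6.7, 0, -10.1, 0, 0.017, 0]]]'

```text
clock: 5.8
eef_pos: [633.2, -36.8, 279.4]
tool_rot: [-3.141, -0.174, -0.22]
force: [1.3, 0.8, -1.4]
width: 38.4
gripper_force: 62.5
```

```bash
python3 - <<'E'
from h import *
st(); snap('scene','s2')
p,r=pickle.load(open('p0.pkl','rb'));R=Ro.from_rotvec(r)
# grasp is 81 from rack centre; level TCP over mat, same yaw, via height 275
c=np.array([482,397,150]); u=np.array([np.cos(-.225),np.sin(-.225),0])
tcp=c+u*81+(p-(p+54*R.as_matrix()[:,2]))+[0,0,3]
rows([(tcp+[0,0,100],R),(tcp,R)])
E
```

```text
{'clock': 5.8, 'qpos': array([-0.149,  0.58 ,  0.229,  1.736, -0.15 ,  0.671, -1.649]), 'eef_pos': array([633.225, -36.844, 279.392]), 'tool_rot': array([-3.141, -0.174, -0.22 ]), 'force': array([ 1.349,  0.797, -1.378]), 'width': 38.41759502516375, 'gripper_force': 62.482216358184814}
[-14.471, -39.001, -5.48, -0.001, -0.318, -0.0] [568.747 377.237 306.409]
[-16.165, -39.003, 4.376, -0.001, -0.318, -0.0] [568.747 377.237 206.409]
```

View pics/s2.png

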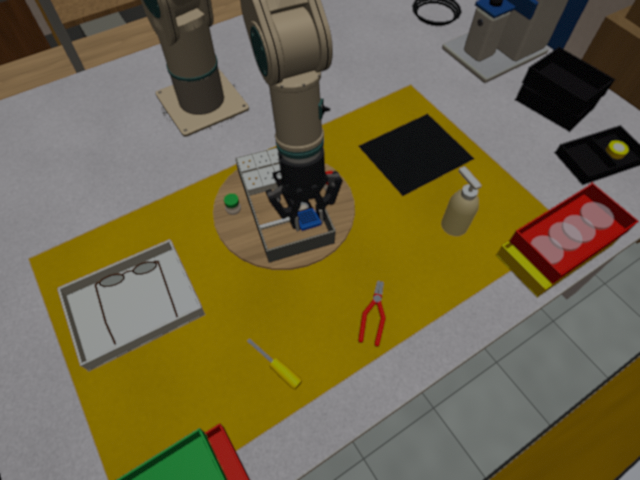

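The scene shows the rack raised clear of the caddy, with the handle at (308,218), the pots standing and everything else in place. I'll carry it over the mat.

Emit:
send_rows --rows '[[[-3, -3, -5, 0, -0.1, 0], [-5, -6, -5.5, 0, -0.2, 0], [-7, -10, -5.5, 0, -0.318, 0], [-8.5, -14, -5.5, 0, -0.318, 0], [-9.5, -18, -5.5, 0, -0.318, 0], [-11, -22, -5.5, 0, -0.318, 0], [-12, -26, -5.5, 0, -0.318, 0], [-13, -30, -5.5, 0, -0.318, 0], [-14, -34, -5.5, 0, -0.318, 0], [-14.5, -37, -5.5, 0, -0.318, 0]]]'

```text
clock: 6.85
eef_pos: [560.9, 361.4, 302.5]
tool_rot: [3.14, 0.156, -0.217]
force: [0.3, 0.0, -1.4]
width: 38.6
gripper_force: 62.4
```

```bash
python3 - <<'E'
from h import *
st()
rows([(np.array([568.7,377.2,206.4]),Rt(-.22,.148))])
E
```

```text
{'clock': 6.85, 'qpos': array([-0.662,  0.714,  0.175,  1.371, -0.235,  1.192, -2.21 ]), 'eef_pos': array([560.93 , 361.45 , 302.489]), 'tool_rot': array([ 3.14 ,  0.156, -0.217]), 'force': array([ 0.254,  0.037, -1.39 ]), 'width': 38.60794420137209, 'gripper_force': 62.41655230522156}
[1.907, -1.722, 9.424, 0.002, 0.008, 0.003] [568.7 377.2 206.4]
```

Emit:
send_rows --rows '[[[0.5, -1.2, 2, 0, 0, 0], [1, -1.7, 4, 0, 0, 0], [1.4, -1.7, 6, 0, 0, 0], [1.7, -1.7, 8, 0, 0, 0], [1.9, -1.7, 9.4, 0, 0, 0], [1.9, -1.7, 9.4, 0, 0, 0], [1.9, -1.7, 9.4, 0, 0, 0], [1.9, -1.7, 9.4, 0, 0, 0], [1.9, -1.7, 9.4, 0, 0, 0], [1.9, -1.7, 9.4, 0, 0, 0]]]'

```text
clock: 7.85
eef_pos: [570.9, 373.8, 209.8]
tool_rot: [-3.142, 0.152, -0.22]
force: [0.4, -0.4, -1.3]
width: 38.6
gripper_force: 62.4
```

```bash
python3 - <<'E'
from h import *
st(); snap('scene','s3')
b=cv2.imread('pics/s3.png')[60:290,200:520]; cv2.imwrite('pics/s3c.png',cv2.resize(b,None,fx=2.5,fy=2.5,interpolation=cv2.INTER_CUBIC))
E
```

```text
{'clock': 7.85, 'qpos': array([-0.66 ,  0.827,  0.157,  1.41 , -0.257,  1.037, -2.192]), 'eef_pos': array([570.89 , 373.752, 209.81 ]), 'tool_rot': array([-3.142,  0.152, -0.22 ]), 'force': array([ 0.368, -0.387, -1.287]), 'width': 38.59892265713658, 'gripper_force': 62.39261984825134}
```

View pics/s3c.png

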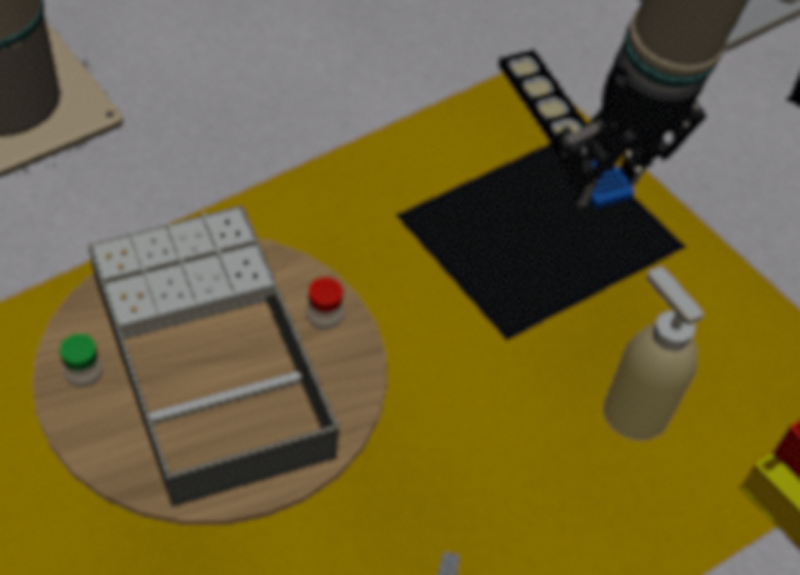

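```bash
python3 - <<'E'
from h import *
im=pickle.load(open('d.pkl','rb'))['scene']
f=lambda u,v,z:back(im,200+u/2.5,60+v/2.5,z)
for z in(140,158,175): print(z,f(519,56,z),f(614,197,z))
E
```

```text
140 [371.511 429.775] [573.394 382.252]
158 [387.084 413.527] [584.422 367.074]
175 [401.793 398.181] [594.837 352.739]
```

The rack is level at about z 0.155 m, centred near (484,394). Both pots are standing and the dispenser is untouched. I'll hand it in.

```bash
python3 -c "
from h import *
print(ctrl.read_state()['qd']); print(ctrl.finish_job())"
```

```text
[-0.     0.005 -0.002  0.001 -0.001 -0.002  0.001]
the job is handed in; nothing more can be done
None
```

I tipped the lens rack out of the caddy and handed the job in with the gripper holding it level and still about 15 cm above the middle of the mat; the judge's result was not shown.

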